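# Lever the cover of a hand mould loose on its dowels

## Robot

A 6-joint arm with a two-finger parallel gripper is mounted at the origin on the work surface. World frame = base frame: x ahead of the robot, y to its left, z up, the work surface at z = 0. Lengths are in m, angles in rad, forces in N, time in s.
With the tool pointing down it reaches from about 0.35 to 0.975 m from the base axis. Payload 4.9 kg.
Tool frame: the origin (TCP) lies on the mounting face of the last link; the fingertips stand 173 mm ahead of it and the grasp point (between the pads) lies ctrl.pinch_z ahead of it (ctrl.pinch_z is the distance from the TCP to the grasp point, in m); z points along the fingers, y is the line along which they close (so a half turn about z gives the same grasp; the last joint's range is limited). The gripper opens to 85 mm and grips with 20 to 120 N. Pads are 22 mm wide; open, the fingers measure 114 mm over their backs; the gripper's body (76 mm by 85 mm) begins 54 mm behind the grasp point. The pads swing forward as they close: fully open they stand 13 mm farther back than shut.
Start: joints at [-1.326, 0.053, 1.613, -0, 1.476, -0.119], TCP at [0.222, -0.584, 0.405] pointing down, gripper open.
Joint ranges: [-3.01, 3.01], [-1.01, 2.22], [0.06, 2.58], [-1.02, 4.17], [0.09, 2.62], [-3.14, 3.14]. Speed limits (rad/s): [2.57, 2.57, 3.14, 3.14, 3.14, 3.14].

## Interface

Orientations are given as a rotation vector (axis times angle).
In Python, from station import telemetry, eyes, ctrl gives the robot as it stands.
- The arm moves only by the tool apply_moves, never from a script. Its argument "plan" is a list of rows, each a list of 5 numbers: the finger opening in m, from 0 to 0.0854, then the shift along the tool's x, y, z in m, then the turn about the tool's z in rad. In form: [[jaw, x, y, z, roll], ...]. A call has 1 to 12 rows; each row is the pose to reach, as a shift and turn from the pose commanded when the call began, along the tool's axes at that moment; what a row does not reach only later rows make up. A row lasts 1/12 s, in which the tool goes at most 41.7 mm and 7.16 degrees, less where a joint would pass 70% of its speed; a pose out of reach is approached as far as the arm can. A call with a gripper value outside its range is refused whole. The fingers move at their own pace and stop on an object; "newtons" is the grip in N (left out, the last holds). Time passes only in rows, so rows that repeat a pose let the fingers close. It gives the time, the measured TCP pose, the force, the opening and the grip force at its end, in the units of the state.
- telemetry.get_obs(): the state, without advancing time (a new reading comes with each control period).
- eyes.get_image(name): name is "side" or "top" or "wrist"; returns a dict with "img" (420x560x3 uint8, blue, green, red), "range_z" (420x560 float32, m along the optical axis (not along the pixel's ray), 0 where there is no reading), "K" (3x3 intrinsics, pixels), "pose" (4x4, takes a point from camera to world coordinates); the wrist camera has in their place "hand_eye" (4x4, takes a point from camera to tool coordinates, whose origin is the TCP and whose axes are the flange's). Camera axes: x right, y down, z forward; pixel columns grow to the right and rows downward; lengths in m; the calibration is good to about 2 mm. A picture is of the moment at which its call begins: read the wrist's pose just before it.
- ctrl.finish_job(): hands the job in; it is judged then, once.
Trained networks look in a picture, given as the dict that the camera call returned (one of the last four; its "shot" number tells which), for a name from the list of things; names that differ only in an ending like _2 or _b are one class to them, and where a whole thing is asked for, a point or a joint stands for the part that bears it (a point fixed in the world has none). Each returns a list of dicts, best first, with "confidence" (0 to 1); they miss things now and then, are a little off and sometimes report something else, mostly with a low value. They report only what shows in the picture. A call takes as long as a camera call.
- eyes.search_frame(thing, picture): "box" ([left, top, right, bottom] in pixels, round what is visible of it).
- eyes.outline_of(thing, picture): "region" (420x560 bool, what is visible of it) and "box" ([left, top, right, bottom] in pixels, round what is visible of it).
- eyes.tip_of(thing, picture): "point" ([column, row] in pixels: a listed point, or the origin of a listed thing).
The state is a dict: "t": time; "q": joint angles; "dq": joint speeds; "effort": joint torques, N m; "tool_pos": TCP position; "tool_rot": TCP orientation; "contact_force": force on the tool from outside, world axes, zero at the start; "wrist_torque": the same for the moment, N m; "opening": finger opening in m; "grip_force": force on a finger pad.
Only numpy, scipy, OpenCV 4.12 (cv2) and the standard library are available. Lean on these libraries where they do the work, as an engineer would, in place of code of your own. Each camera call takes 0.05 s, during which the arm holds its last target. There are 200 camera calls.

## Task

The cover of the hand mould is stuck tight on its dowels: with the double-ended pry bar in the pry notches, bearing on the lower mould's edge, lever up first one end of the cover and then the other, until both ends stand about 5 mm or more clear of the lower mould, with the cover left on its dowels. Do not touch the cover with the gripper or arm, and do not disturb the other things on the bench. At the end lay the bar gently flat on the bench, clear of the mould.

Things in the scene. Friction and masses are not known exactly. Their poses are not given: they have to be found in the camera images.
- mould: Steel hand mould on its stand, screwed to the bench. Origin: centre of the stand's foot, on the bench; z up, y along the mould to end a, x across. Foot plate 150 x 190 x 12 mm (x, y, z), two parallels to 60 mm height, then the lower mould 110 x 160, its flat top (the parting line) 105 mm up. Four 10 mm dowels stand 12 mm up from it at (+-38, +-56) mm.
- notch_a (a point): Fulcrum at end a, mould (0, 80): middle of the outer edge of the pry notch's floor, 97 mm up; axes as the mould's. The notch is a groove 26 mm wide (x) and 8 mm deep in the lower mould's top, open at the end face, running 34 mm in (-y); the cover roofs all but its outer 10 mm. A bar in it bears on this edge when its outer end is pushed down, and its tip lifts the cover.
- notch_b (a point): The same, alike, at end b: mould (0, -80) mm, 97 mm up; axes as the mould's; this notch runs 34 mm in along +y.
- cover_end_a (a point): Middle of the cover's lower edge at end a; axes as the cover's (x across, y along, z up). At the start it is seated, 105 mm above the bench, 10 mm in from notch_a. The cover is a loose aluminium plate 110 x 140 x 14 mm, about 0.55 kg, brass bushes round the dowels, a lifting bow along y on top (90 long, 10 thick, up to 47 mm above its underside).
- cover_end_b (a point): The same at end b, 10 mm in from notch_b. The cover is tight on the four dowels: raising one end takes about 35 N there, all the way, steadily; the same friction holds the cover up where the bar leaves it. Levering one end up lets the other sink by 1 to 2 mm at most.
- bar_mid (a point): Centre of the double-ended pry bar, lying flat, 9 mm up; x along the bar, z up. 220 mm long, about 0.22 kg: black grip 80 x 22 x 18 mm (x, y, z) in the middle; to each side on the centre line a steel blade 16 wide, 6 thick (4.6 over the last 6 mm), to x = +-110 mm. Ends alike. It lies left or right of the mould, roughly along world x; a screwdriver lies on the other side.
- driver_mid (a point): A screwdriver 207 mm long, dark handle 21 mm thick, lying on the bench; the point is its middle, 10 mm up. Leave it alone.
- can_mid (a point): An upright aluminium spray can, 52 mm in diameter and 150 mm tall; the point is its centre, 75 mm up. Leave it alone.
- beaker_mid (a point): An upright clear plastic beaker, 68 mm in diameter and 85 mm tall; the point is its centre, 42 mm up. Leave it alone.
- weight_mid (a point): A stainless knobbed weight, 42 mm in diameter and 60 mm tall; the point is its centre, 30 mm up. Leave it alone.
- sled_mid (a point): A flat black friction-sled block, 64 x 64 x 20 mm, with a short stud; the point is its centre, 10 mm up. Leave it alone.
- plaques_mid (a point): A little stack of three cream moulded plaques, about 80 x 80 x 12 mm; the point is its centre, 6 mm up. Leave it alone.
- caliper_mid (a point): A steel caliper 215 mm long, 11 mm thick, lying flat; the point is the middle of its beam, 5 mm up. Leave it alone.

How it is judged:
On the way, in this order (a step that is already met when the one before it is completed fails the run):
1. one end of the cover is levered up 4 mm or more with the bar (z of any of cover_end_a, cover_end_b in the frame of mould above 0.109 m and contact force between bar and cover above 2 N), for 0.1 s.
2. both ends are up 4 mm or more, the last one raised with the bar (z of each of cover_end_a, cover_end_b in the frame of mould above 0.109 m and contact force between bar and cover above 1 N), for 0.1 s.
At the end, for the whole second after the job is handed in: Both ends of the cover's underside are 4 to 14 mm above the parting line, each within 16 mm in plan of its notch edge (10 mm when true); the bar rests flat on the bench (within 0.12 rad of level, centre below 20 mm), off the mould, its centre 130 mm or more from the mould's (z of cover_end_a in the frame of mould between 0.109 and 0.119 m and z of cover_end_b in the frame of mould between 0.109 and 0.119 m and horizontal distance between cover_end_a and notch_a below 0.016 m and horizontal distance between cover_end_b and notch_b below 0.016 m and height (world z) of bar_mid below 0.02 m and angle between bar_mid's own x axis and vertical between 1.45 and 1.69 rad and horizontal distance between bar_mid and mould above 0.13 m and contact force between bar and mould below 0.2 N and linear speed of bar below 0.02 m/s and linear speed of cover below 0.01 m/s); the robot touches nothing.
It fails at once if the gripper or arm touches the cover (contact force between any of the fingers, the arm and cover above 2 N).
It fails at once if the bar is dropped (falls free faster than 0.8 m/s) (linear speed of bar above 0.8 m/s and contact force between the fingers and bar below 0.5 N).
It fails at once if a bystander is shifted more than 25 mm or knocked over (distance of any of driver_mid, can_mid, beaker_mid, weight_mid, sled_mid, plaques_mid, caliper_mid from where it was at the start of the episode above 0.025 m or angle between any of driver_mid, can_mid, beaker_mid, weight_mid, sled_mid, plaques_mid, caliper_mid's own z axis and vertical above 0.5 rad).
It also fails if it takes over 72 s, if anything falls off the work surface, if the arm or the gripper's body presses on something with over 40 N, if the wrist force passes 120 N, or if a joint passes its speed limit or range.

## Working session

There is one attempt and no reset: what is moved stays moved. The work goes in short steps, Python scripts to look and compute and a tool call to move; the robot and the scene stay as the last step left them, time stands still between calls to the robot, and variables do not carry over. Pictures are saved under pics/ and viewed, at most 10 in all, crops included, and the job is handed in when it is done.

Besides the shell and the picture viewer there is one more tool, called as name([rows], argument=value, ...), one row to a line, values as JSON. apply_moves: Moves the arm, as the interface text tells. Its arguments: {"type":"object","properties":{"plan":{"type":"array","items":{"type":"array","items":{"type":"number"}}},"newtons":{"type":"number"}},"required":["plan"]}

```bash
mkdir -p pics; ls; cat > h.py <<'E'
import numpy as np, cv2
from scipy.spatial.transform import Rotation as R
from station import telemetry, eyes, ctrl
def tool():
    o=telemetry.get_obs(); T=np.eye(4); T[:3,:3]=R.from_rotvec(o["tool_rot"]).as_matrix(); T[:3,3]=o["tool_pos"]; return T
def shot(n):
    T=tool(); p=eyes.get_image(n)
    p["W"]=p["pose"] if n!="wrist" else T@p["hand_eye"]; return p
def cloud(p):
    z=p["range_z"]; v,u=np.mgrid[:z.shape[0],:z.shape[1]]; K=p["K"]
    c=np.stack([(u-K[0,2])/K[0,0]*z,(v-K[1,2])/K[1,1]*z,z],-1)
    return c@p["W"][:3,:3].T+p["W"][:3,3]
E
python3 - <<'E'
from h import *
print(ctrl.pinch_z, telemetry.get_obs())
for n in("top","side"):
    p=shot(n); cv2.imwrite(f"pics/{n}0.png",p["img"]); print(n,p["W"].round(3).tolist(),p["K"].round(1).tolist())
    X=cloud(p)
    for t in("mould","bar_mid","driver_mid","can_mid","beaker_mid","weight_mid","sled_mid","plaques_mid","caliper_mid"):
        r=eyes.outline_of(t,p)
        if r:
            m=r[0]["region"]&(p["range_z"]>0); q=X[m]; print(t,round(r[0]["confidence"],2),r[0]["box"],np.median(q,0).round(3),q.min(0).round(3),q.max(0).round(3))
    for t in("notch_a","notch_b","cover_end_a","cover_end_b","bar_mid","mould"):
        for r in eyes.tip_of(t,p)[:2]:
            u,v=np.round(r["point"]).astype(int); print(t,round(r["confidence"],2),u,v,X[v,u].round(3))
E
```

```text
pics
0.1547 {'t': 0.0, 'q': array([-1.32598048e+00,  5.33528512e-02,  1.61428571e+00, -1.49728339e-05,
        1.47598755e+00, -1.19004277e-01]), 'dq': array([-0.00190867, -0.0002733 , -0.00018451,  0.00078276, -0.00061009,
        0.00144111]), 'effort': array([-1.41166747e-03, -3.93681335e+01, -3.70180249e+01, -1.71254096e-04,
        7.00518911e-03,  1.10445157e-05]), 'tool_pos': array([ 0.22233576, -0.58383156,  0.40347009]), 'tool_rot': array([-3.08776074e+00, -5.67975889e-01,  2.24018600e-04]), 'contact_force': array([ 0.37334164, -0.35015914, -0.23633214]), 'wrist_torque': array([-0.00935269,  0.02707133,  0.01525922]), 'grip_force': 0.0, 'opening': 0.08541869648525749}
top [[-0.007, -0.969, 0.245, 0.342], [-1.0, 0.006, -0.004, 0.031], [0.003, -0.245, -0.969, 1.184], [0.0, 0.0, 0.0, 1.0]] [[413.6, 0.0, 277.9], [0.0, 413.6, 207.3], [0.0, 0.0, 1.0]]
mould 0.6 [245.5, 199.9, 313.2, 250.3] [0.543 0.022 0.017] [ 0.52  -0.076 -0.004] [0.675 0.119 0.125]
bar_mid 0.85 [142.1, 234.2, 169.5, 310.1] [0.465 0.367 0.012] [ 0.356  0.337 -0.   ] [0.569 0.402 0.023]
driver_mid 0.57 [256.8, 15
[... 2051 characters left out ...]
ed_mid 0.62 [310.5, 228.8, 336.5, 253.3] [0.454 0.048 0.017] [ 0.41  -0.018 -0.005] [0.492 0.083 0.023]
plaques_mid 0.69 [306.1, 390.0, 348.5, 419.4] [0.464 0.515 0.011] [ 0.414  0.478 -0.003] [0.509 0.542 0.016]
caliper_mid 0.68 [243.4, 190.2, 298.1, 261.3] [0.592 0.1   0.014] [ 0.523 -0.073 -0.005] [0.674 0.122 0.122]
notch_a 0.78 276 192 [ 0.59  -0.031  0.119]
notch_a 0.59 270 233 [0.601 0.101 0.091]
notch_b 0.78 276 192 [ 0.59  -0.031  0.119]
notch_b 0.59 270 233 [0.601 0.101 0.091]
cover_end_a 0.78 269 226 [0.604 0.092 0.108]
cover_end_b 0.78 269 226 [0.604 0.092 0.108]
bar_mid 0.78 322 346 [0.466 0.38  0.014]
mould 0.94 273 232 [0.593 0.1   0.095]
mould 0.38 221 280 [0.722 0.218 0.036]
```

View pics/top0.png

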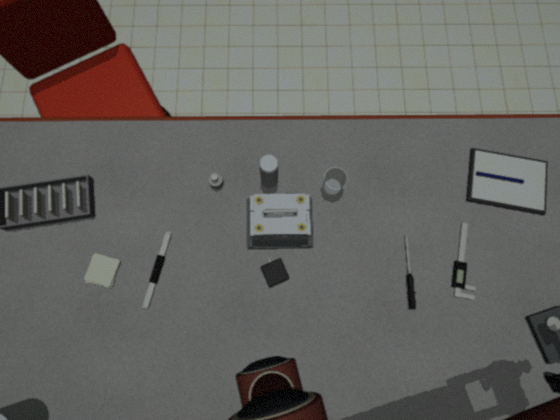

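View pics/side0.png

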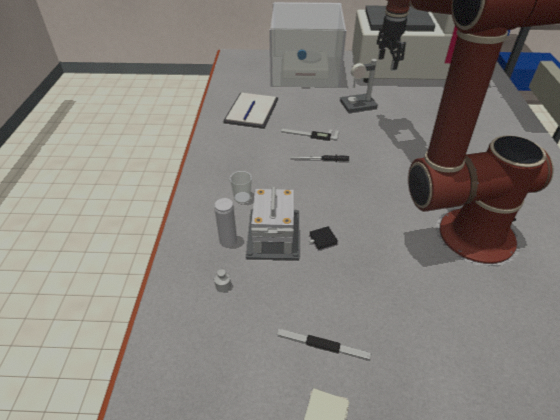

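```bash
cat >> h.py <<'E'
def rect(q):
    (c,s,a)=cv2.minAreaRect(np.float32(q[:,:2])*1000); 
    if s[0]<s[1]: s=(s[1],s[0]); a+=90
    a=(a+90)%180-90
    return np.round(c,1),np.round(s,1),round(a,2)   # centre mm, long/short, long-axis angle deg
def band(X,lo,hi,x0,x1,y0,y1):
    return (X[...,2]>lo)&(X[...,2]<hi)&(X[...,0]>x0)&(X[...,0]<x1)&(X[...,1]>y0)&(X[...,1]<y1)
def delta(p,yaw=None):
    """tool-axes shift to bring the grasp point to world p; roll to put tool x along world yaw (deg, mod 180)"""
    T=tool(); g=T[:3,3]+T[:3,2]*ctrl.pinch_z; d=T[:3,:3].T@(np.array(p)-g)
    a=np.degrees(np.arctan2(T[1,0],T[0,0])); r=0
    if yaw is not None: r=-((yaw-a+90)%180-90)   # tool z down: roll + turns clockwise seen from above
    print("grasp at",g.round(4),"tool x yaw",a.round(2),"-> shift",d.round(4),"roll",np.radians(r).round(3), "q6",telemetry.get_obs()["q"][5].round(3))
E
python3 - <<'E'
from h import *
print(tool().round(3)); 
for n in("top","side"):
    p=shot(n);X=cloud(p)
    for nm,b in(("cover",(.112,.13,.45,.69,-.1,.15)),("mould",(.09,.13,.45,.69,-.1,.15)),("bar",(.006,.03,.32,.62,.28,.45)),("grip",(.014,.03,.32,.62,.28,.45))):
        m=band(X,*b); print(n,nm,m.sum(),rect(X[m]),np.percentile(X[m][:,2],[5,50,95]).round(4))
p=shot("wrist");print(p["hand_eye"].round(3).tolist(),p["K"].round(0).tolist())
delta([.585,.02,.35],90)
delta([.464,.368,.20],-17)
E
```

```text
[[ 0.935  0.356  0.     0.222]
 [ 0.356 -0.935 -0.    -0.584]
 [ 0.     0.    -1.     0.405]
 [ 0.     0.     0.     1.   ]]
top cover 2017 (array([595.3,  22.4]), array([139.6, 110.6]), -89.58) [0.1144 0.1177 0.1211]
top mould 2350 (array([595.3,  22.3]), array([158.4, 110.8]), -89.41) [0.101  0.1172 0.1209]
top bar 533 (array([462.4, 369.8]), array([215.6,  55.4]), -3.35) [0.0075 0.0121 0.0191]
top grip 188 (array([465.7, 368.6]), array([179.4,  21.5]), -11.92) [0.0144 0.0166 0.0207]
side cover 1365 (array([597.8,  23.7]), array([145.9, 109.3]), -89.51) [0.1142 0.1172 0.12  ]
side mould 1715 (array([597.5,  28.5]), array([155.5, 109.8]), -89.51) [0.0957 0.1167 0.1197]
side bar 770 (array([465.4, 371.2]), array([219.5,  24.6]), -14.02) [0.0075 0.0119 0.0183]
side grip 263 (array([471.9, 370.1]), array([174. ,  22.5]), -12.3) [0.0145 0.0164 0.0193]
[[-0.001, -0.95, -0.311, 0.078], [1.0, -0.001, -0.0, -0.001], [0.0, -0.311, 0.95, 0.03], [0.0, 0.0, 0.0, 1.0]] [[331.0, 0.0, 278.0], [0.0, 331.0, 207.0], [0.0, 0.0, 1.0]]
grasp at [ 0.2224 -0.5841  0.25  ] tool x yaw 20.85 -> shift [ 0.5538 -0.4355 -0.1   ] roll -1.207 q6 -0.119
grasp at [ 0.2224 -0.5841  0.25  ] tool x yaw 20.85 -> shift [ 0.5646 -0.8038  0.05  ] roll 0.661 q6 -0.119
```

apply_moves([
  [0.0854, 0.479, -0.336, 0, -1.4],
  [0.0854, 0.479, -0.336, 0, -1.4],
  [0.0854, 0.479, -0.336, 0, -1.4],
  [0.0854, 0.479, -0.336, 0, -1.4],
  [0.0854, 0.479, -0.336, 0, -1.4],
  [0.0854, 0.479, -0.336, 0, -1.4],
  [0.0854, 0.479, -0.336, 0, -1.4],
  [0.0854, 0.479, -0.336, 0, -1.4],
  [0.0854, 0.479, -0.336, 0, -1.4],
  [0.0854, 0.479, -0.336, 0, -1.4],
  [0.0854, 0.479, -0.336, 0, -1.4],
  [0.0854, 0.479, -0.336, 0, -1.4],
], newtons=40)

```text
t: 2.75
tool_pos: [0.5035, -0.1681, 0.4051]
tool_rot: [1.991, 2.429, 0.0]
contact_force: [0.7, 0.3, 0.1]
opening: 0.0853
grip_force: 0.0
```

```bash
python3 - <<'E'
from h import *
delta([.464,.369,.20],166)
E
```

```text
grasp at [ 0.5036 -0.1681  0.2504] tool x yaw 101.32 -> shift [0.5345 0.0666 0.0501] roll -1.129 q6 -0.66
```

apply_moves([
  [0.0854, 0.534, 0.067, 0.03, -1.129],
  [0.0854, 0.534, 0.067, 0.03, -1.129],
  [0.0854, 0.534, 0.067, 0.03, -1.129],
  [0.0854, 0.534, 0.067, 0.03, -1.129],
  [0.0854, 0.534, 0.067, 0.03, -1.129],
  [0.0854, 0.534, 0.067, 0.03, -1.129],
  [0.0854, 0.534, 0.067, 0.03, -1.129],
  [0.0854, 0.534, 0.067, 0.03, -1.129],
  [0.0854, 0.534, 0.067, 0.03, -1.129],
  [0.0854, 0.534, 0.067, 0.03, -1.129],
  [0.0854, 0.534, 0.067, 0.03, -1.129],
  [0.0854, 0.534, 0.067, 0.03, -1.129],
])

```text
t: 3.75
tool_pos: [0.4681, 0.3301, 0.377]
tool_rot: [0.389, 3.117, 0.001]
contact_force: [1.4, -1.0, -0.3]
opening: 0.0856
grip_force: 0.0
```

apply_moves([
  [0.0854, 0, 0, 0, 0],
  [0.0854, 0, 0, 0, 0],
])

```text
t: 3.92
tool_pos: [0.4681, 0.3299, 0.3765]
tool_rot: [-0.384, -3.117, 0.001]
contact_force: [-0.4, -1.0, -0.6]
opening: 0.0853
grip_force: 0.0
```

```bash
python3 - <<'E'
from h import *
p=shot("wrist");X=cloud(p); cv2.imwrite("pics/w1.png",p["img"])
m=band(X,.004,.03,.32,.62,.28,.45);n,l,st,_=cv2.connectedComponentsWithStats(m.astype(np.uint8));m=l==1+np.argmax(st[1:,4]); q=X[m];print(m.sum(),rect(q))
g=m&(p["img"].max(2)<80);print("grip",g.sum(),rect(X[g]),np.median(X[g],0)); c=np.median(X[g],0)
delta([c[0],c[1],.012],166)
E
```

```text
3931 (array([463.7, 369.5]), array([220.5,  22.2]), -14.12)
grip 1674 (array([463.1, 369.5]), array([78.1, 22. ]), -14.48) [0.46000406 0.36911196 0.01807603]
grasp at [0.4684 0.3285 0.2219] tool x yaw 165.84 -> shift [0.0181 0.0375 0.2099] roll -0.003 q6 -0.842
```

apply_moves([
  [0.05, 0.015, 0.0386, 0.04, 0],
  [0.05, 0.015, 0.0386, 0.08, 0],
  [0.05, 0.015, 0.0386, 0.12, 0],
  [0.05, 0.015, 0.0386, 0.15, 0],
  [0.05, 0.015, 0.0386, 0.175, 0],
  [0.05, 0.015, 0.0386, 0.19, 0],
  [0.05, 0.015, 0.0386, 0.199, 0],
  [0.05, 0.015, 0.0386, 0.201, 0],
  [0.05, 0.015, 0.0386, 0.201, 0],
])

```text
t: 4.72
tool_pos: [0.4643, 0.3683, 0.1763]
tool_rot: [0.392, 3.117, 0.0]
contact_force: [0.4, -0.4, 0.1]
opening: 0.05
grip_force: 0.0
```

apply_moves([
  [0.015, 0, 0, 0, 0],
  [0.015, 0, 0, 0, 0],
  [0.015, 0, 0, 0, 0],
  [0.015, 0, 0, 0, 0],
  [0.015, 0, 0, 0, 0],
  [0.015, 0, 0, 0, 0],
  [0.015, 0, 0, 0, 0],
  [0.015, 0, 0, 0, 0],
], newtons=40)

```text
t: 5.38
tool_pos: [0.4647, 0.3696, 0.1781]
tool_rot: [0.389, 3.114, 0.003]
contact_force: [0.1, -0.8, 6.8]
opening: 0.021
grip_force: 40.3
```

```bash
python3 - <<'E'
from h import *
delta([.592,.23,.16],90.5)
E
```

```text
grasp at [0.4652 0.3698 0.0234] tool x yaw 165.76 -> shift [-0.1577 -0.104  -0.1364] roll 1.313 q6 -0.775
```

```bash
python3 - <<'E'
from h import *
delta([.5965,.255,.16],90.5)
E
```

```text
grasp at [0.4652 0.3698 0.0234] tool x yaw 165.76 -> shift [-0.1559 -0.0787 -0.1363] roll 1.313 q6 -0.775
```

apply_moves([
  [0.015, 0, 0, -0.01, 0],
  [0.015, 0, 0, -0.02, 0],
  [0.015, 0, 0, -0.04, 0],
  [0.015, 0, 0, -0.065, 0.08],
  [0.015, 0, 0, -0.09, 0.18],
  [0.015, 0, 0, -0.12, 0.28],
  [0.015, 0, 0, -0.137, 0.38],
  [0.015, 0, 0, -0.137, 0.48],
  [0.015, 0, 0, -0.137, 0.58],
  [0.015, 0, 0, -0.137, 0.68],
  [0.015, 0, 0, -0.137, 0.78],
  [0.015, 0, 0, -0.137, 0.88],
])

```text
t: 6.38
tool_pos: [0.4633, 0.369, 0.3133]
tool_rot: [-1.687, -2.65, 0.0]
contact_force: [0.5, 1.1, -2.2]
opening: 0.0207
grip_force: 39.4
```

```bash
python3 - <<'E'
from h import *
delta([.5965,.26,.16],90.5)
E
```

```text
grasp at [0.4633 0.369  0.1586] tool x yaw 115.05 -> shift [-0.1552  0.0745 -0.0014] roll 0.429 q6 0.11
```

apply_moves([
  [0.015, -0.02, 0.01, 0, 0.1],
  [0.015, -0.05, 0.024, 0, 0.2],
  [0.015, -0.08, 0.038, 0, 0.3],
  [0.015, -0.11, 0.053, 0, 0.4],
  [0.015, -0.135, 0.065, 0, 0.429],
  [0.015, -0.15, 0.072, 0, 0.429],
  [0.015, -0.1552, 0.0745, -0.0014, 0.429],
  [0.015, -0.1552, 0.0745, -0.0014, 0.429],
  [0.015, -0.1552, 0.0745, -0.0014, 0.429],
  [0.015, -0.1552, 0.0745, -0.0014, 0.429],
])

```text
t: 7.22
tool_pos: [0.5964, 0.2617, 0.3142]
tool_rot: [-2.204, -2.237, 0.001]
contact_force: [-0.3, -0.3, -2.0]
opening: 0.0207
grip_force: 39.5
```

```bash
cat > m.py <<'E'
from h import *
def look(cams=("top","side"),ylo=.11,yhi=.42):
    for n in cams:
        p=shot(n);X=cloud(p)
        r=eyes.outline_of("bar_mid",p)
        print(n,"tool g",(tool()@[0,0,ctrl.pinch_z,1])[:3].round(4))
        for lab,b in(("cover",(.112,.14,.5,.69,-.1,.15)),):
            m=band(X,*b);print(lab,m.sum(),rect(X[m]))
        if r:
            m=r[0]["region"]&(p["range_z"]>0);q=X[m];q=q[(abs(q[:,0]-.597)<.03)&(q[:,2]>.01)&(q[:,1]>ylo)&(q[:,1]<yhi)]
            print("bar",round(r[0]["confidence"],2),r[0]["box"],len(q),rect(q))
            for y in np.arange(ylo,yhi,.02):
                s=q[abs(q[:,1]-y)<.01]
                if len(s)>3: print(round(y,3),np.median(s,0).round(4),len(s),end="; ")
            print()
        cv2.imwrite(f"pics/{n}_l.png",p["img"])
E
python3 - <<'E'
from m import *
look(("top","side"))
p=shot("wrist");cv2.imwrite("pics/w2.png",p["img"])
s=shot("side")["img"];cv2.imwrite("pics/s2.png",np.hstack([cv2.resize(s[160:320,200:340],None,fx=3,fy=3)[:420],p["img"]][:1]))
E
```

```text
top tool g [0.5963 0.2618 0.1595]
cover 2016 (array([595.4,  22.4]), array([139.7, 110.5]), -89.62)
bar 0.9 [145.0, 207.7, 230.1, 219.1] 326 (array([592.7, 258.3]), array([211.7,  20.8]), -88.45)
0.15 [0.5955 0.1553 0.145 ] 20; 0.17 [0.5946 0.1703 0.1457] 44; 0.19 [0.5949 0.1898 0.1463] 48; 0.21 [0.5941 0.2105 0.1464] 48; 0.23 [0.5943 0.2264 0.151 ] 47; 0.31 [0.5889 0.3168 0.1471] 8; 0.33 [0.592  0.3308 0.1464] 48; 0.35 [0.5918 0.3499 0.1465] 53; 0.37 [0.5939 0.3617 0.1458] 10; 
side tool g [0.5966 0.2615 0.1596]
cover 132 (array([552.6,  62.2]), array([66.1, 19.1]), -88.94)
bar 0.82 [266.1, 252.7, 272.9, 309.6] 458 (array([595.1, 299.1]), array([146.8,  20.5]), -87.2)
0.23 [0.5975 0.2335 0.1521] 34; 0.25 [0.5967 0.25   0.1524] 61; 0.27 [0.5956 0.27   0.1526] 63; 0.29 [0.5961 0.2904 0.1523] 76; 0.31 [0.5956 0.3069 0.1467] 66; 0.33 [0.5945 0.3297 0.1467] 56; 0.35 [0.5944 0.3504 0.147 ] 64; 0.37 [0.5945 0.3668 0.1466] 38;
```

View pics/w2.png

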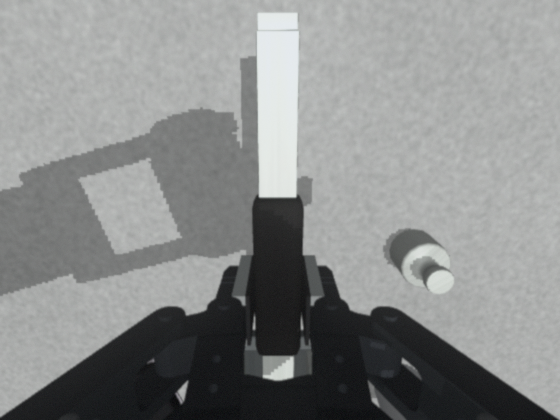

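View pics/s2.png

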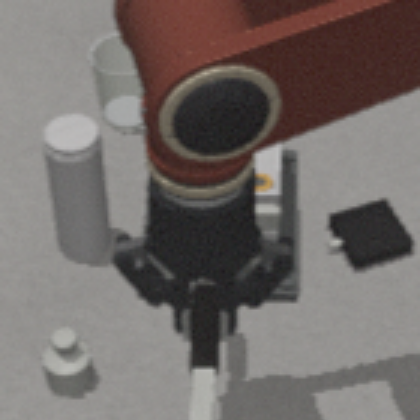

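apply_moves([
  [0.015, -0.02, 0, 0, 0.012],
  [0.015, -0.04, 0, 0, 0.012],
  [0.015, -0.05, 0, 0.0, 0.012],
  [0.015, -0.0543, 0, 0.0, 0.012],
  [0.015, -0.0543, 0, 0.0, 0.012],
  [0.015, -0.0543, 0, 0.01, 0.012],
  [0.015, -0.0543, 0, 0.02, 0.012],
  [0.015, -0.0543, 0, 0.03, 0.012],
  [0.015, -0.0543, 0, 0.036, 0.012],
  [0.015, -0.0543, 0, 0.04, 0.012],
  [0.015, -0.0543, 0, 0.0405, 0.012],
  [0.015, -0.0543, 0, 0.0405, 0.012],
])

```text
t: 8.52
tool_pos: [0.5981, 0.2065, 0.2732]
tool_rot: [-2.22, -2.222, 0.001]
contact_force: [0.2, 0.1, -2.1]
opening: 0.0209
grip_force: 39.5
```

```bash
python3 - <<'E'
from m import *
look(("top",))
print(telemetry.get_obs()["contact_force"])
p=shot("top")["img"];cv2.imwrite("pics/t3.png",cv2.resize(p[180:260,200:330],None,fx=6,fy=6,interpolation=cv2.INTER_CUBIC))
E
```

```text
top tool g [0.5985 0.2065 0.1196]
cover 2016 (array([595.3,  22.4]), array([139.8, 110.7]), -89.7)
bar 0.49 [174.3, 210.4, 252.9, 223.0] 227 (array([585.7, 203.9]), array([185.3,  35. ]), -89.36)
0.11 [0.5957 0.1155 0.1049] 24; 0.13 [0.5966 0.1301 0.105 ] 42; 0.15 [0.5965 0.1502 0.1052] 48; 0.17 [0.596  0.1652 0.1067] 18; 0.25 [0.5905 0.2561 0.1047] 12; 0.27 [0.5937 0.2707 0.1056] 46; 0.29 [0.5954 0.2887 0.1057] 36; 
[-0.02173835  0.44139748 -2.47571643]
```

View pics/t3.png

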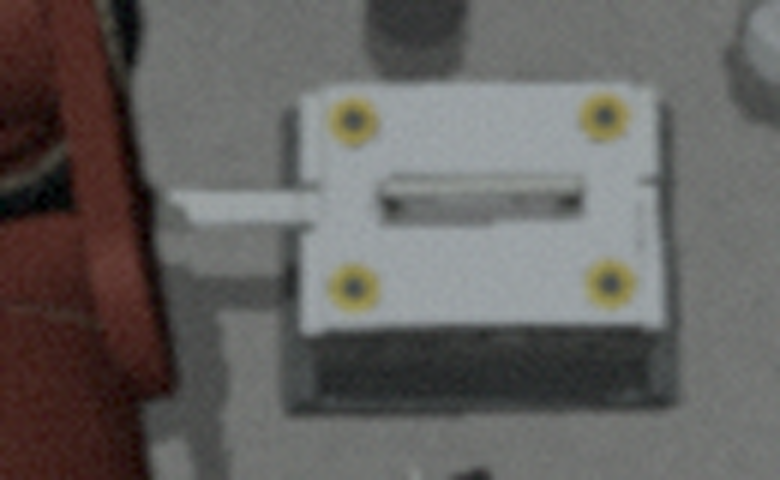

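apply_moves([
  [0.015, 0, -0.001, 0.002, 0],
  [0.015, 0, -0.001, 0.004, 0],
  [0.015, 0, -0.001, 0.004, 0],
  [0.015, 0, -0.001, 0.004, 0],
])

```text
t: 9.0
tool_pos: [0.597, 0.2063, 0.2696]
tool_rot: [-2.22, -2.222, 0.0]
contact_force: [-0.3, 0.3, -1.8]
opening: 0.0209
grip_force: 39.5
```

apply_moves([
  [0.015, 0, 0, 0.001, 0],
  [0.015, 0, 0, 0.001, 0],
  [0.015, 0, 0, 0.001, 0],
])

```text
t: 9.25
tool_pos: [0.5971, 0.2064, 0.2688]
tool_rot: [-2.22, -2.223, 0.0]
contact_force: [-0.6, -0.0, -2.3]
opening: 0.0208
grip_force: 39.5
```

apply_moves([
  [0.015, 0, 0, 0.001, 0],
  [0.015, 0, 0, 0.001, 0],
  [0.015, 0, 0, 0.001, 0],
])

```text
t: 9.5
tool_pos: [0.5972, 0.2064, 0.268]
tool_rot: [2.22, 2.222, 0.0]
contact_force: [-0.3, -0.1, -0.7]
opening: 0.021
grip_force: 39.7
```

apply_moves([
  [0.015, 0, 0, -0.001, 0],
  [0.015, -0.001, 0, -0.001, 0],
  [0.015, -0.004, 0, -0.001, 0],
  [0.015, -0.008, 0, -0.001, 0],
  [0.015, -0.012, 0, -0.001, 0],
  [0.015, -0.016, 0, -0.001, 0],
  [0.015, -0.02, 0, -0.001, 0],
  [0.015, -0.0235, 0, -0.001, 0],
  [0.015, -0.0235, 0, -0.001, 0],
  [0.015, -0.0235, 0, -0.001, 0],
])

```text
t: 10.33
tool_pos: [0.5972, 0.1823, 0.2688]
tool_rot: [2.22, 2.222, -0.001]
contact_force: [-0.8, -1.6, -1.2]
opening: 0.0207
grip_force: 39.6
```

```bash
python3 - <<'E'
from m import *
look(("top",),.09,.32)
print(telemetry.get_obs()["contact_force"])
E
```

```text
top tool g [0.5972 0.1826 0.1141]
cover 2029 (array([595.5,  22.4]), array([139.6, 110.6]), -89.7)
bar 0.45 [188.3, 213.1, 252.5, 220.8] 181 (array([594.8, 181.8]), array([172.7,  15.6]), 89.95)
0.09 [0.5941 0.0982 0.102 ] 10; 0.11 [0.5943 0.1093 0.1018] 46; 0.13 [0.5945 0.1304 0.1007] 42; 0.23 [0.5909 0.2349 0.1018] 20; 0.25 [0.5955 0.2502 0.1006] 46; 0.27 [0.5963 0.2644 0.101 ] 17; 
[ 0.22626495 -1.50488585 -0.95684645]
```

apply_moves([
  [0.015, 0, 0, 0.002, 0],
  [0.015, 0, 0, 0.004, 0],
  [0.015, 0, 0, 0.006, 0],
  [0.015, 0, 0, 0.008, 0],
  [0.015, -0.0002, 0, 0.01, 0],
  [0.015, -0.0005, 0, 0.012, 0],
  [0.015, -0.0008, 0, 0.014, 0],
  [0.015, -0.001, 0, 0.016, 0],
  [0.015, -0.001, 0, 0.016, 0],
])

```text
t: 11.18
tool_pos: [0.5978, 0.183, 0.2555]
tool_rot: [-2.22, -2.222, -0.006]
contact_force: [-3.7, 4.6, 12.5]
opening: 0.0208
grip_force: 41.8
```

```bash
cat >> m.py <<'E'
def cov():
    p=shot("top");X=cloud(p)
    m=band(X,.108,.16,.545,.65,-.045,.09);q=X[m];q=q[abs(q[:,0]-.595)>.012]
    A=np.c_[q[:,1]-.0225,q[:,0]-.595,np.ones(len(q))]
    for _ in range(3):
        s=np.linalg.lstsq(A,q[:,2],rcond=None)[0]; k=abs(A@s-q[:,2])<.005; A,q=A[k],q[k]
    print("cover top: +y end",(s[2]+.07*s[0]).round(4)," -y end",(s[2]-.07*s[0]).round(4),"F",telemetry.get_obs()["contact_force"].round(1),len(q))
    return p,X
E
python3 - <<'E'
from m import *
cov()
look(("top",),.09,.32)
E
```

```text
cover top: +y end 0.1181  -y end 0.1176 F [-3.8  4.5 12.2] 1488
top tool g [0.5982 0.1835 0.1009]
cover 2016 (array([595.5,  22.4]), array([139.7, 111.3]), -89.6)
bar 0.77 [186.7, 212.3, 253.0, 222.6] 185 (array([602.6, 183.3]), array([174.6,  38.6]), -87.26)
0.09 [0.5941 0.098  0.1016] 10; 0.11 [0.5953 0.1094 0.0999] 45; 0.13 [0.5957 0.131  0.0962] 45; 0.23 [0.5933 0.2365 0.0801] 21; 0.25 [0.5954 0.2503 0.0777] 43; 0.27 [0.5959 0.2646 0.0759] 21;
```

apply_moves([
  [0.015, 0, 0, 0.002, 0],
  [0.015, -0.0005, 0, 0.004, 0],
  [0.015, -0.001, 0, 0.006, 0],
  [0.015, -0.0015, 0, 0.008, 0],
  [0.015, -0.002, 0, 0.01, 0],
  [0.015, -0.0025, 0, 0.012, 0],
  [0.015, -0.003, 0, 0.014, 0],
  [0.015, -0.0035, 0, 0.015, 0],
  [0.015, -0.0035, 0, 0.015, 0],
])

```text
t: 12.08
tool_pos: [0.5981, 0.1806, 0.2413]
tool_rot: [-2.22, -2.22, -0.012]
contact_force: [-4.9, 9.5, 13.6]
opening: 0.0205
grip_force: 44.4
```

```bash
python3 - <<'E'
from m import *
cov()
look(("top",),.09,.32)
E
```

```text
cover top: +y end 0.1221  -y end 0.1175 F [-3.9  9.  14. ] 1500
top tool g [0.5987 0.1816 0.0867]
cover 2014 (array([594.8,  22.2]), array([139.9, 109.9]), -89.43)
bar 0.76 [192.2, 213.8, 254.3, 225.4] 170 (array([596.4, 181.9]), array([173.1,  16.6]), 89.26)
0.09 [0.5937 0.0983 0.1022] 10; 0.11 [0.5945 0.1092 0.0989] 42; 0.13 [0.5954 0.1284 0.0923] 40; 0.23 [0.5952 0.2344 0.0583] 20; 0.25 [0.5984 0.2494 0.0533] 41; 0.27 [0.5971 0.2646 0.0479] 17;
```

apply_moves([
  [0.015, -0.0005, 0, 0.002, 0],
  [0.015, -0.001, 0, 0.004, 0],
  [0.015, -0.002, 0, 0.006, 0],
  [0.015, -0.003, 0, 0.008, 0],
  [0.015, -0.004, 0, 0.01, 0],
  [0.015, -0.004, 0, 0.0105, 0],
  [0.015, -0.004, 0, 0.0105, 0],
])

```text
t: 12.82
tool_pos: [0.5981, 0.177, 0.2307]
tool_rot: [-2.219, -2.22, -0.013]
contact_force: [-5.1, 11.3, 12.6]
opening: 0.0209
grip_force: 46.6
```

```bash
python3 - <<'E'
from m import *
cov()
look(("top",),.09,.32)
E
```

```text
cover top: +y end 0.125  -y end 0.1175 F [-4.2 12.3 13.5] 1476
top tool g [0.5986 0.1783 0.076 ]
cover 2022 (array([594.7,  22.1]), array([139.7, 109.3]), -89.56)
bar 0.52 [194.1, 215.7, 250.8, 225.8] 120 (array([597.6, 180.7]), array([171.1,  16. ]), 88.19)
0.09 [0.5939 0.0982 0.1046] 7; 0.11 [0.5955 0.1094 0.0972] 41; 0.13 [0.5958 0.1236 0.0902] 22; 0.23 [0.5988 0.2351 0.04  ] 11; 0.25 [0.5984 0.2508 0.0328] 30; 0.27 [0.599  0.2627 0.0266] 9;
```

apply_moves([
  [0.015, -0.0005, 0, 0.001, 0],
  [0.015, -0.001, 0, 0.002, 0],
  [0.015, -0.001, 0, 0.003, 0],
  [0.015, -0.001, 0, 0.003, 0],
  [0.015, -0.001, 0, 0.003, 0],
])

```text
t: 13.38
tool_pos: [0.5981, 0.176, 0.2278]
tool_rot: [-2.219, -2.22, -0.012]
contact_force: [-4.8, 11.8, 13.5]
opening: 0.0209
grip_force: 47.4
```

```bash
python3 - <<'E'
from m import *
cov()
E
```

```text
cover top: +y end 0.1261  -y end 0.1174 F [-5.3 11.9 13.1] 1480
```

apply_moves([
  [0.015, 0.001, 0, -0.003, 0],
  [0.015, 0.003, 0, -0.007, 0],
  [0.015, 0.005, 0, -0.011, 0],
  [0.015, 0.007, 0, -0.015, 0],
  [0.015, 0.009, 0, -0.019, 0],
  [0.015, 0.0105, 0, -0.023, 0],
  [0.015, 0.012, 0, -0.027, 0],
  [0.015, 0.013, 0, -0.031, 0],
  [0.015, 0.014, 0, -0.035, 0],
  [0.015, 0.015, 0, -0.039, 0],
  [0.015, 0.015, 0, -0.039, 0],
], newtons=25)

```text
t: 14.35
tool_pos: [0.5973, 0.1885, 0.2644]
tool_rot: [2.221, 2.222, 0.001]
contact_force: [-0.8, -1.9, -5.1]
opening: 0.0204
grip_force: 43.1
```

```bash
python3 - <<'E'
from m import *
cov()
look(("top",),.09,.32)
E
```

```text
cover top: +y end 0.1262  -y end 0.1173 F [-1.2 -1.2 -4.7] 1471
top tool g [0.5972 0.1885 0.1089]
cover 2029 (array([594.3,  30.4]), array([155.9, 109.3]), -89.35)
bar 0.59 [184.6, 213.6, 251.0, 221.8] 179 (array([594.7, 187.2]), array([178.9,  16.4]), 89.94)
0.09 [0.5954 0.0979 0.109 ] 4; 0.11 [0.5954 0.1111 0.1089] 48; 0.13 [0.5944 0.13   0.1061] 44; 0.15 [0.5942 0.1423 0.1034] 8; 0.23 [0.5894 0.2374 0.096 ] 6; 0.25 [0.5932 0.2505 0.0909] 37; 0.27 [0.5948 0.2676 0.0891] 32;
```

apply_moves([
  [0.015, 0.0005, 0, -0.004, 0],
  [0.015, 0.001, 0, -0.008, 0],
  [0.015, 0.001, 0, -0.0135, 0],
  [0.015, 0.001, 0, -0.0135, 0],
  [0.015, 0.005, 0, -0.0125, 0],
  [0.015, 0.01, 0, -0.0125, 0],
  [0.015, 0.018, 0, -0.0125, 0],
  [0.015, 0.028, 0, -0.0125, 0],
  [0.015, 0.04, 0, -0.0125, 0],
  [0.015, 0.06, 0, -0.0125, 0],
  [0.015, 0.06, 0, -0.0125, 0],
])

```text
t: 15.42
tool_pos: [0.5969, 0.2519, 0.2762]
tool_rot: [-2.216, -2.225, -0.003]
contact_force: [-0.2, 0.3, -1.6]
opening: 0.0208
grip_force: 42.9
```

```bash
python3 - <<'E'
from m import *
cov()
look(("top","side"),.09,.37)
delta([.596,.255,.235],90.0)
delta([.596,-.16,.235],90.0)
E
```

```text
cover top: +y end 0.126  -y end 0.1175 F [ 0.5  0.8 -1.5] 1479
top tool g [0.597  0.2491 0.1211]
cover 2029 (array([594.3,  48.8]), array([193.3, 108.9]), -89.53)
bar 0.72 [155.0, 213.5, 232.5, 219.8] 263 (array([595.7, 247. ]), array([203.1,  18. ]), -89.65)
0.15 [0.596  0.1534 0.1102] 35; 0.17 [0.5941 0.1698 0.1113] 44; 0.19 [0.5959 0.1904 0.1113] 46; 0.21 [0.595  0.2102 0.1109] 50; 0.31 [0.5924 0.3138 0.1105] 26; 0.33 [0.5929 0.33   0.1118] 46; 0.35 [0.5947 0.3444 0.1098] 16; 
side tool g [0.5971 0.2483 0.121 ]
cover 58 (array([552.1,  82.8]), array([25.2, 18.6]), -88.84)
bar 0.95 [264.5, 260.7, 272.7, 313.2] 383 (array([597.7, 284.7]), array([154.3,  21.3]), 88.97)
0.21 [0.5991 0.2154 0.1152] 9; 0.23 [0.598  0.2285 0.1163] 51; 0.25 [0.5974 0.2501 0.1164] 62; 0.27 [0.5965 0.2698 0.1164] 62; 0.29 [0.5972 0.2909 0.1146] 70; 0.31 [0.5962 0.3114 0.1102] 35; 0.33 [0.5975 0.3309 0.1104] 41; 0.35 [0.5967 0.3503 0.1105] 47; 0.37 [0.5978 0.3613 0.1095] 6; 
grasp at [0.5971 0.2483 0.121 ] tool x yaw 90.06 -> shift [ 0.0067 -0.0011 -0.114 ] roll 0.001 q6 0.278
grasp at [0.5971 0.2483 0.121 ] tool x yaw 90.06 -> shift [-0.4083 -0.0015 -0.1139] roll 0.001 q6 0.278
```

apply_moves([
  [0.015, 0, 0, -0.02, 0],
  [0.015, 0, 0, -0.05, 0],
  [0.015, 0, 0, -0.085, 0],
  [0.015, -0.01, 0, -0.108, 0],
  [0.015, -0.035, 0, -0.114, 0],
  [0.015, -0.07, 0, -0.114, 0],
  [0.015, -0.11, 0, -0.114, 0],
  [0.015, -0.15, 0, -0.114, 0],
  [0.015, -0.19, 0, -0.114, 0],
  [0.015, -0.23, 0, -0.114, 0],
  [0.015, -0.27, 0, -0.114, 0],
  [0.015, -0.31, 0, -0.114, 0],
], newtons=40)

```text
t: 16.67
tool_pos: [0.5967, -0.0641, 0.3899]
tool_rot: [2.221, 2.221, 0.0]
contact_force: [1.2, -0.3, -1.7]
opening: 0.0208
grip_force: 42.9
```

apply_moves([
  [0.015, -0.035, 0, 0, -0.005],
  [0.015, -0.065, 0, 0, -0.005],
  [0.015, -0.095, 0, 0, -0.005],
  [0.015, -0.12, 0, 0, -0.005],
  [0.015, -0.135, 0, 0, -0.005],
  [0.015, -0.142, 0, 0.0, -0.005],
  [0.015, -0.142, 0, 0.015, -0.005],
  [0.015, -0.142, 0, 0.035, -0.005],
  [0.015, -0.142, 0, 0.055, -0.005],
  [0.015, -0.142, 0, 0.07, -0.005],
  [0.015, -0.142, 0, 0.075, -0.005],
  [0.015, -0.142, 0, 0.075, -0.005],
])

```text
t: 17.67
tool_pos: [0.597, -0.2023, 0.3119]
tool_rot: [-2.21, -2.226, 0.002]
contact_force: [0.1, 0.6, -2.4]
opening: 0.0209
grip_force: 42.9
```

```bash
python3 - <<'E'
from m import *
cov()
look(("top","side"),-.33,-.075)
delta([.596,-.17,.12],90.3)
p=shot("wrist");cv2.imwrite("pics/w4.png",p["img"])
E
```

```text
cover top: +y end 0.1258  -y end 0.1174 F [ 0.5  0.1 -1.6] 1478
top tool g [ 0.5984 -0.2035  0.1615]
cover 2016 (array([594.4,  22.1]), array([139.8, 108.7]), -89.56)
bar 0.6 [320.6, 208.3, 402.9, 215.9] 228 (array([ 595.4, -192. ]), array([204.5,  16.1]), -89.72)
-0.29 [ 0.5956 -0.2865  0.148 ] 34; -0.27 [ 0.595  -0.272   0.1489] 37; -0.15 [ 0.5959 -0.1472  0.149 ] 34; -0.13 [ 0.596  -0.129   0.1483] 47; -0.11 [ 0.5955 -0.1103  0.1484] 47; -0.09 [ 0.5941 -0.0948  0.148 ] 26; 
side tool g [ 0.5985 -0.2039  0.1619]
cover 1382 (array([598.1,  22.3]), array([147.7, 108.9]), -89.09)
bar 0.61 [272.4, 133.4, 278.5, 173.0] 229 (array([ 597.9, -184.2]), array([190.8,  21.3]), -87.87)
-0.27 [ 0.6    -0.2693  0.1496] 17; -0.25 [ 0.5991 -0.252   0.1507] 14; -0.23 [ 0.6011 -0.2283  0.1547] 21; -0.21 [ 0.6003 -0.2087  0.1563] 20; -0.19 [ 0.5968 -0.1897  0.1555] 31; -0.17 [ 0.5991 -0.1646  0.155 ] 42; -0.15 [ 0.5965 -0.1509  0.1498] 22; -0.13 [ 0.5974 -0.1301  0.1494] 23; -0.11 [ 0.5963 -0.109   0.1501] 26; -0.09 [ 0.5981 -0.0962  0.1496] 13; 
grasp at [ 0.5985 -0.2039  0.1619] tool x yaw 90.36 -> shift [ 0.0339 -0.0024  0.0419] roll 0.001 q6 -0.452
```

View pics/w4.png

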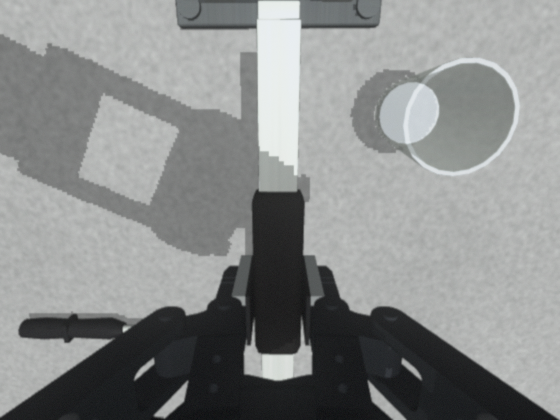

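apply_moves([
  [0.015, 0.012, 0, 0, 0],
  [0.015, 0.025, 0, 0, 0],
  [0.015, 0.032, 0, 0, 0],
  [0.015, 0.035, 0, 0, 0],
  [0.015, 0.035, 0, 0, 0],
  [0.015, 0.035, 0, 0.012, 0],
  [0.015, 0.035, 0, 0.024, 0],
  [0.015, 0.035, 0, 0.034, 0],
  [0.015, 0.035, 0, 0.039, 0],
  [0.015, 0.035, 0, 0.042, 0],
  [0.015, 0.035, 0, 0.042, 0],
  [0.015, 0.035, 0, 0.042, 0],
])

```text
t: 18.97
tool_pos: [0.5974, -0.1688, 0.2726]
tool_rot: [-2.215, -2.228, 0.0]
contact_force: [1.0, 0.5, -1.8]
opening: 0.0212
grip_force: 43.0
```

```bash
python3 - <<'E'
from m import *
cov()
look(("top",),-.33,-.04)
p=shot("top")["img"];cv2.imwrite("pics/t5.png",cv2.resize(p[180:260,230:380],None,fx=5,fy=5,interpolation=cv2.INTER_CUBIC))
E
```

```text
cover top: +y end 0.1262  -y end 0.1174 F [ 0.1 -0.1 -1.8] 1476
top tool g [ 0.5979 -0.1689  0.1189]
cover 2020 (array([594.8,  -3.4]), array([191.1, 109.1]), -89.47)
bar 0.61 [307.4, 213.5, 384.1, 220.8] 205 (array([ 595.6, -153.5]), array([193.4,  16.4]), -89.68)
-0.25 [ 0.5955 -0.2452  0.1087] 22; -0.23 [ 0.5948 -0.2312  0.1076] 41; -0.11 [ 0.5956 -0.1081  0.1077] 41; -0.09 [ 0.5933 -0.0903  0.1074] 46; -0.07 [ 0.5944 -0.0703  0.1077] 42; -0.05 [ 0.5944 -0.0597  0.1073] 10;
```

View pics/t5.png

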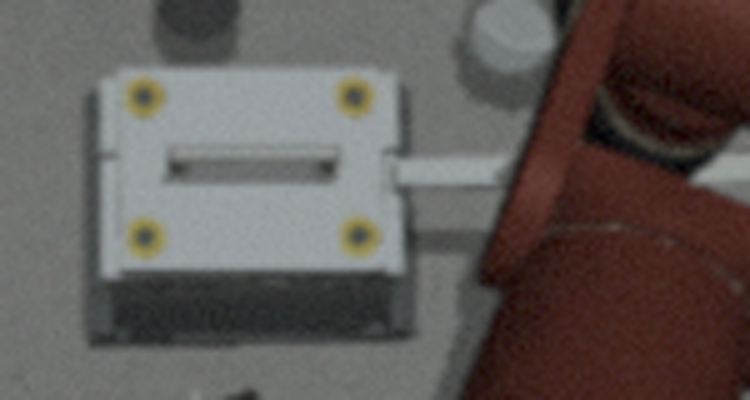

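apply_moves([
  [0.015, 0, 0, 0.002, 0],
  [0.015, 0, 0, 0.004, 0],
  [0.015, 0, 0, 0.004, 0],
  [0.015, 0, 0, 0.004, 0],
])

```text
t: 19.5
tool_pos: [0.5972, -0.1686, 0.2685]
tool_rot: [-2.214, -2.228, 0.0]
contact_force: [0.7, -0.2, -1.7]
opening: 0.021
grip_force: 43.0
```

apply_moves([
  [0.015, 0, 0, 0.001, 0],
  [0.015, 0, 0, 0.001, 0],
  [0.015, 0, 0, 0.001, 0],
])

```text
t: 19.75
tool_pos: [0.5973, -0.1686, 0.2677]
tool_rot: [-2.215, -2.228, 0.0]
contact_force: [0.8, -0.4, -2.3]
opening: 0.0208
grip_force: 43.0
```

apply_moves([
  [0.015, 0, 0, 0.001, 0],
  [0.015, 0, 0, 0.001, 0],
  [0.015, 0, 0, 0.001, 0],
])

```text
t: 20.0
tool_pos: [0.5973, -0.1686, 0.2667]
tool_rot: [-2.215, -2.228, 0.0]
contact_force: [-0.3, -0.8, -2.3]
opening: 0.0211
grip_force: 43.0
```

apply_moves([
  [0.015, 0, 0, 0.001, 0],
  [0.015, 0, 0, 0.001, 0],
  [0.015, 0, 0, 0.001, 0],
])

```text
t: 20.25
tool_pos: [0.5974, -0.1687, 0.266]
tool_rot: [2.215, 2.228, 0.0]
contact_force: [0.5, 0.0, -0.9]
opening: 0.0209
grip_force: 43.0
```

apply_moves([
  [0.015, 0, 0, -0.001, 0],
  [0.015, 0.001, 0, -0.001, 0],
  [0.015, 0.004, 0, -0.001, 0],
  [0.015, 0.008, 0, -0.001, 0],
  [0.015, 0.012, 0, -0.001, 0],
  [0.015, 0.016, 0, -0.001, 0],
  [0.015, 0.02, 0, -0.001, 0],
  [0.015, 0.0245, 0, -0.001, 0],
  [0.015, 0.0245, 0, -0.001, 0],
  [0.015, 0.0245, 0, -0.001, 0],
])

```text
t: 21.08
tool_pos: [0.5972, -0.1437, 0.2668]
tool_rot: [-2.214, -2.229, -0.0]
contact_force: [0.4, 0.3, -1.3]
opening: 0.0209
grip_force: 43.0
```

```bash
python3 - <<'E'
from m import *
cov()
look(("top",),-.33,-.04)
E
```

```text
cover top: +y end 0.1259  -y end 0.1175 F [ 0.9  0.2 -1.4] 1472
top tool g [ 0.5972 -0.1441  0.1121]
cover 2020 (array([594.3,  22.1]), array([139.7, 110. ]), -89.64)
```

Inserted freely. Lever, following the arc toward the mould (+x tool).

apply_moves([
  [0.015, 0, 0, 0.003, 0],
  [0.015, 0, 0, 0.006, 0],
  [0.015, 0, 0, 0.009, 0],
  [0.015, 0.0005, 0, 0.012, 0],
  [0.015, 0.001, 0, 0.015, 0],
  [0.015, 0.0015, 0, 0.018, 0],
  [0.015, 0.002, 0, 0.021, 0],
  [0.015, 0.003, 0, 0.024, 0],
  [0.015, 0.004, 0, 0.027, 0],
  [0.015, 0.0045, 0, 0.029, 0],
  [0.015, 0.0045, 0, 0.029, 0],
])

```text
t: 22.15
tool_pos: [0.5981, -0.1417, 0.2404]
tool_rot: [2.209, 2.224, -0.003]
contact_force: [-3.7, -9.9, 10.4]
opening: 0.021
grip_force: 46.4
```

```bash
python3 - <<'E'
from m import *
cov()
look(("top",),-.33,-.04)
E
```

```text
cover top: +y end 0.1258  -y end 0.12 F [-3.8 -9.5 10.7] 1476
top tool g [ 0.5986 -0.1427  0.0859]
cover 2058 (array([595.8,  22. ]), array([139.7, 111.5]), -89.66)
bar 0.57 [305.9, 215.6, 368.4, 220.1] 145 (array([ 596.1, -135.5]), array([173.1,  17.2]), -89.71)
-0.23 [ 0.6006 -0.2216  0.0515] 4; -0.21 [ 0.5972 -0.2091  0.0568] 41; -0.19 [ 0.595  -0.1946  0.0598] 14; -0.09 [ 0.5991 -0.0824  0.0933] 9; -0.07 [ 0.5947 -0.0686  0.0975] 50; -0.05 [ 0.5946 -0.0548  0.1014] 27;
```

apply_moves([
  [0.015, 0.0005, 0, 0.002, 0],
  [0.015, 0.001, 0, 0.004, 0],
  [0.015, 0.002, 0, 0.006, 0],
  [0.015, 0.003, 0, 0.008, 0],
  [0.015, 0.004, 0, 0.01, 0],
  [0.015, 0.005, 0, 0.012, 0],
  [0.015, 0.006, 0, 0.014, 0],
  [0.015, 0.006, 0, 0.015, 0],
  [0.015, 0.006, 0, 0.015, 0],
  [0.015, 0.006, 0, 0.015, 0],
])

```text
t: 23.13
tool_pos: [0.5981, -0.1364, 0.2255]
tool_rot: [2.208, 2.223, -0.005]
contact_force: [-2.4, -12.7, 9.3]
opening: 0.0207
grip_force: 49.0
```

```bash
python3 - <<'E'
from m import *
cov()
look(("top",),-.33,-.04)
E
```

```text
cover top: +y end 0.1253  -y end 0.124 F [ -3.2 -13.    9.1] 1499
top tool g [ 0.5986 -0.1377  0.0708]
cover 2060 (array([595.4,  22.2]), array([139.3, 111.7]), -89.73)
bar 0.64 [305.2, 214.3, 362.1, 226.2] 109 (array([ 596. , -132.6]), array([167.6,  16.7]), -89.08)
-0.21 [ 0.599  -0.2092  0.027 ] 29; -0.19 [ 0.5984 -0.1937  0.035 ] 16; -0.07 [ 0.5946 -0.0682  0.096 ] 39; -0.05 [ 0.5945 -0.0546  0.1026] 25;
```

apply_moves([
  [0.015, -0.001, 0, -0.003, 0],
  [0.015, -0.003, 0, -0.007, 0],
  [0.015, -0.005, 0, -0.011, 0],
  [0.015, -0.007, 0, -0.015, 0],
  [0.015, -0.009, 0, -0.019, 0],
  [0.015, -0.0105, 0, -0.023, 0],
  [0.015, -0.012, 0, -0.027, 0],
  [0.015, -0.013, 0, -0.031, 0],
  [0.015, -0.014, 0, -0.035, 0],
  [0.015, -0.015, 0, -0.039, 0],
  [0.015, -0.015, 0, -0.041, 0],
  [0.015, -0.015, 0, -0.041, 0],
], newtons=25)

```text
t: 24.28
tool_pos: [0.5971, -0.1486, 0.2642]
tool_rot: [-2.214, -2.229, 0.0]
contact_force: [-1.4, 1.0, -6.4]
opening: 0.021
grip_force: 44.9
```

```bash
python3 - <<'E'
from m import *
cov()
look(("top",),-.33,-.04)
E
```

```text
cover top: +y end 0.1253  -y end 0.1241 F [-1.1  1.4 -5.3] 1484
top tool g [ 0.5971 -0.1486  0.1091]
cover 2076 (array([595.4,  20.3]), array([143.2, 110.7]), -89.69)
bar 0.66 [307.0, 214.1, 373.4, 219.8] 170 (array([ 594.7, -139.1]), array([181.3,  16.6]), -89.2)
-0.23 [ 0.5975 -0.2238  0.092 ] 21; -0.21 [ 0.5946 -0.212   0.0944] 44; -0.19 [ 0.5914 -0.1978  0.0967] 5; -0.09 [ 0.5954 -0.0868  0.106 ] 30; -0.07 [ 0.5944 -0.0704  0.1079] 42; -0.05 [ 0.5937 -0.0543  0.1092] 28;
```

apply_moves([
  [0.015, -0.0005, 0, -0.004, 0],
  [0.015, -0.001, 0, -0.008, 0],
  [0.015, -0.001, 0, -0.0115, 0],
  [0.015, -0.001, 0, -0.0115, 0],
  [0.015, -0.005, 0, -0.0105, 0],
  [0.015, -0.01, 0, -0.0105, 0],
  [0.015, -0.018, 0, -0.0105, 0],
  [0.015, -0.028, 0, -0.0105, 0],
  [0.015, -0.04, 0, -0.0105, 0],
  [0.015, -0.06, 0, -0.0105, 0],
  [0.015, -0.065, 0, -0.0105, 0],
  [0.015, -0.065, 0, -0.0105, 0],
])

```text
t: 25.43
tool_pos: [0.5976, -0.2158, 0.2746]
tool_rot: [2.217, 2.224, 0.0]
contact_force: [-0.5, 0.4, -1.4]
opening: 0.0207
grip_force: 44.9
```

```bash
python3 - <<'E'
from m import *
cov()
look(("top","side"),-.36,-.08)
delta([.6,-.24,.05],90)
E
```

```text
cover top: +y end 0.1253  -y end 0.1241 F [ 0.4  1.1 -2.5] 1494
top tool g [ 0.5975 -0.2135  0.1195]
cover 2071 (array([595.3,  22.4]), array([139.5, 111.8]), -89.44)
bar 0.57 [326.0, 210.2, 405.4, 219.2] 232 (array([ 595.6, -205.1]), array([201. ,  17.9]), 89.97)
-0.3 [ 0.596  -0.2967  0.1112] 36; -0.28 [ 0.5955 -0.2833  0.1112] 35; -0.16 [ 0.5968 -0.1584  0.111 ] 44; -0.14 [ 0.5943 -0.1395  0.1098] 50; -0.12 [ 0.5951 -0.1207  0.109 ] 55; -0.1 [ 0.5946 -0.1073  0.1096] 12; 
side tool g [ 0.5976 -0.213   0.1195]
cover 1438 (array([598.,  23.]), array([146.1, 108.8]), -89.16)
bar 0.6 [230.9, 174.5, 251.9, 203.0] 0 (array([0., 0.]), array([0., 0.]), 0.0)

grasp at [ 0.5976 -0.213   0.1195] tool x yaw 90.38 -> shift [-0.027   0.0023  0.0694] roll 0.007 q6 -0.466
```

apply_moves([
  [0.015, -0.01, 0, 0.01, 0],
  [0.015, -0.02, 0, 0.025, 0],
  [0.015, -0.027, 0, 0.04, 0],
  [0.015, -0.027, 0, 0.055, 0],
  [0.015, -0.027, 0, 0.07, 0],
  [0.015, -0.027, 0, 0.08, 0],
  [0.015, -0.027, 0, 0.087, 0],
  [0.015, -0.027, 0, 0.091, 0],
  [0.015, -0.027, 0, 0.0935, 0],
  [0.015, -0.027, 0, 0.0935, 0],
  [0.015, -0.027, 0, 0.0935, 0],
])

```text
t: 26.6
tool_pos: [0.5982, -0.2407, 0.1815]
tool_rot: [2.214, 2.227, 0.001]
contact_force: [-0.8, -0.6, -2.1]
opening: 0.0213
grip_force: 44.9
```

apply_moves([
  [0.015, 0, 0, 0.001, 0],
  [0.015, 0, 0, 0.002, 0],
  [0.015, 0, 0, 0.002, 0],
  [0.015, 0, 0, 0.002, 0],
])

```text
t: 26.93
tool_pos: [0.5978, -0.2406, 0.179]
tool_rot: [2.215, 2.228, 0.0]
contact_force: [0.3, 0.5, -1.7]
opening: 0.0208
grip_force: 44.9
```

apply_moves([
  [0.015, 0, 0, 0.001, 0],
  [0.015, 0, 0, 0.002, 0],
  [0.015, 0, 0, 0.002, 0],
  [0.015, 0, 0, 0.002, 0],
])

```text
t: 27.27
tool_pos: [0.5977, -0.2406, 0.1766]
tool_rot: [-2.215, -2.228, 0.0]
contact_force: [0.2, 0.9, -1.3]
opening: 0.0206
grip_force: 44.9
```

apply_moves([
  [0.015, 0, 0, 0.0005, 0],
  [0.015, 0, 0, 0.001, 0],
  [0.015, 0, 0, 0.001, 0],
  [0.015, 0, 0, 0.001, 0],
])

```text
t: 27.6
tool_pos: [0.5978, -0.2406, 0.1757]
tool_rot: [-2.215, -2.228, 0.0]
contact_force: [-0.5, -0.4, -1.5]
opening: 0.0208
grip_force: 44.9
```

apply_moves([
  [0.015, 0, 0, 0.0005, 0],
  [0.015, 0, 0, 0.001, 0],
  [0.015, 0, 0, 0.001, 0],
  [0.015, 0, 0, 0.001, 0],
])

```text
t: 27.93
tool_pos: [0.5978, -0.2406, 0.1748]
tool_rot: [-2.215, -2.228, -0.0]
contact_force: [0.5, 0.6, -2.0]
opening: 0.0207
grip_force: 44.9
```

```bash
python3 - <<'E'
from m import *
look(("top",),-.36,-.08)
E
```

```text
top tool g [ 0.5978 -0.2406  0.0201]
cover 2069 (array([595.6,  22.3]), array([139.3, 111.9]), -89.57)
bar 0.51 [330.5, 219.2, 402.9, 227.3] 87 (array([ 595.7, -230.8]), array([199.8,  15.9]), -89.55)
-0.32 [ 0.6    -0.3247  0.0138] 14; -0.2 [ 0.5981 -0.1946  0.0113] 8; -0.18 [ 0.5969 -0.1777  0.0122] 21; -0.16 [ 0.5941 -0.1616  0.0116] 24; -0.14 [ 0.5913 -0.1395  0.0112] 19;
```

apply_moves([
  [0.015, 0, 0, 0.0005, 0],
  [0.015, 0, 0, 0.001, 0],
  [0.015, 0, 0, 0.0015, 0],
  [0.015, 0, 0, 0.0015, 0],
])

```text
t: 28.37
tool_pos: [0.598, -0.2407, 0.1744]
tool_rot: [-2.214, -2.228, 0.0]
contact_force: [-2.9, 2.0, 5.4]
opening: 0.0211
grip_force: 45.9
```

apply_moves([
  [0.021, 0, 0, -0.0005, 0],
  [0.022, 0, 0, -0.0005, 0],
  [0.024, 0, 0, -0.0005, 0],
  [0.03, 0, 0, -0.0005, 0],
  [0.04, 0, 0, -0.0005, 0],
  [0.05, 0, 0, -0.0005, 0],
  [0.05, 0, 0, -0.0005, 0],
  [0.05, 0, 0, -0.01, 0],
  [0.05, 0, 0, -0.03, 0],
  [0.05, 0, 0, -0.06, 0],
  [0.05, 0, 0, -0.1, 0],
  [0.05, 0, 0, -0.14, 0],
])

```text
t: 29.37
tool_pos: [0.5973, -0.2403, 0.3143]
tool_rot: [-2.213, -2.227, 0.001]
contact_force: [0.2, -1.0, -0.2]
opening: 0.0499
grip_force: 0.0
```

apply_moves([
  [0.05, 0, 0, -0.03, 0],
  [0.05, 0, 0, -0.05, 0],
  [0.05, 0, 0, -0.05, 0],
  [0.05, 0, 0, -0.05, 0],
])

```text
t: 29.7
tool_pos: [0.598, -0.2408, 0.3658]
tool_rot: [2.212, 2.225, 0.002]
contact_force: [0.6, 0.4, -0.0]
opening: 0.0502
grip_force: 0.0
```

```bash
python3 - <<'E'
from m import *
cov()
look(("top",),-.38,-.08)
p=shot("wrist");X=cloud(p);m=band(X,.004,.03,.56,.64,-.38,-.1);print(m.sum(),rect(X[m]))
for y in np.arange(-.34,-.1,.03):
    s=X[m&(abs(X[...,1]-y)<.01)]; print(round(y,2),np.median(s,0).round(4) if len(s) else None)
cv2.imwrite("pics/end.png",shot("side")["img"])
E
```

```text
cover top: +y end 0.1253  -y end 0.1242 F [-0.4  0.7 -0.6] 1501
top tool g [ 0.5967 -0.2401  0.2062]
cover 2076 (array([595.7,  22.2]), array([139.3, 112.2]), -89.67)
bar 0.61 [332.7, 220.1, 363.2, 227.7] 125 (array([ 593.8, -176.6]), array([86.7, 20.8]), -87.8)
-0.22 [ 0.5951 -0.2137  0.0172] 22; -0.2 [ 0.5953 -0.2025  0.0144] 40; -0.18 [ 0.5939 -0.1803  0.0125] 19; -0.16 [ 0.5955 -0.1599  0.0119] 24; -0.14 [ 0.594  -0.1427  0.0113] 20; 
4024 (array([ 596. , -240.4]), array([219.4,  22. ]), -89.93)
-0.34 [ 0.5964 -0.3397  0.0122]
-0.31 [ 0.5962 -0.3096  0.0124]
-0.28 [ 0.596  -0.2776  0.0167]
-0.25 [ 0.5967 -0.2498  0.0181]
-0.22 [ 0.5956 -0.22    0.0182]
-0.19 [ 0.5963 -0.1898  0.0124]
-0.16 [ 0.5953 -0.1595  0.0124]
-0.13 [ 0.5959 -0.1356  0.0119]
-0.1 None
```

View pics/end.png

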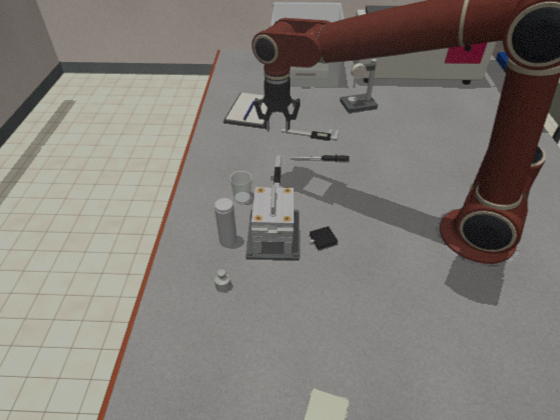

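The final side view shows the bar flat on the bench behind the mould (around pixel 278,170), the gripper clear, and the cover raised on its dowels (273,205), with nothing else disturbed.

```bash
python3 -c "
from station import ctrl
print(ctrl.finish_job())"
```

```text
the job is handed in; nothing more can be done
None
```

The job is handed in at about 30 s of the 72 s: by the camera, both cover ends stand clear (about 7.5 mm and 6.5 mm) with the cover on its dowels, and the bar lies flat on the bench about 260 mm from the mould's centre; no verdict was returned.

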